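# Load the amber specimen carrier into the notching nest

### The job

Load the carrier with the amber strip into the yellow-walled nest. In its rack it can only be taken by the end that sticks out, and a hand there will not go down between the nest walls: so first lay the carrier on the green-topped rest and let go of it, then take it again by its middle and lower it between the walls right down onto the nest's floor before letting go. Leave the carrier with the blue strip where it is.

Things in the scene. Friction and masses are not known exactly. Their poses are not given: they have to be found in the camera images.
- amber_carrier_center (a point): Centre (half-way up) of the carrier to load: loose bar with a bright amber strip on top, black ends, 160 mm long (x), 30 wide (y), 36 high (z), 0.2 kg; 7 mm screw heads on its ends. It starts in a slot of the dark blue rack, underside 12 mm above the table. Its -x end sticks out freely: 25 to 80 mm from the centre. Grip that firmly, 58 mm from the centre, and lift straight up 55 mm or more.
- blue_carrier_center (a point): Centre of the other carrier, alike but with a bright blue strip: not to be moved. It lies in the other slot of the same rack, parallel, 100 mm centre to centre (70 mm free between them); which slot holds which varies. The slots are 44 mm wide, their walls rise to 58 mm above the table, too tight for fingers beside a carrier.
- rest: The rest: a fixed flat block with a green top, 200 mm long (its x), 110 mm wide (y), 20 mm high; origin at the centre of its underside, top face at z = 20 mm. Nothing stands on it. It and the nest can change places.
- nest: The nest: fixed steel plate, 220 (its x) by 120 mm; origin under its centre, floor at z = 12 mm. Yellow walls, 8 mm thick, tops at z = 54 mm, form a pocket at each end: 52 mm wide inside (y), 184 mm from end wall to end wall (x); side walls span 45 to 92 mm either side of the centre, the middle 90 mm is open. The carrier lies along x, either way round; seated, its centre is at z = 30 mm.

How it is judged:
On the way, in this order (a step that is already met when the one before it is completed fails the run):
1. the amber carrier lies on the rest, let go (x of amber_carrier_center in the frame of rest between -0.09 and 0.09 m and y of amber_carrier_center in the frame of rest between -0.055 and 0.055 m and z of amber_carrier_center in the frame of rest between 0.03 and 0.046 m and contact force between the fingers and amber_carrier below 0.1 N and linear speed of amber_carrier below 0.02 m/s), for 0.2 s.
2. it has been taken again by its middle and lifted off the rest (horizontal distance between the grasp point and amber_carrier_center below 0.04 m and z of amber_carrier_center in the frame of rest above 0.055 m and contact force between the fingers and amber_carrier above 0.5 N), for 0.1 s.
3. it has been lowered, still held, to the floor of the nest (within 12 mm) (horizontal distance between amber_carrier_center and nest below 0.02 m and angle between the x axis of amber_carrier_center and the x axis of nest, either way round below 0.175 rad and z of amber_carrier_center in the frame of nest below 0.042 m and contact force between the fingers and amber_carrier above 0.5 N), for 0.05 s.
At the end, for the whole second after the job is handed in: The amber carrier lies flat on the nest's floor (its centre 30 mm above the nest's origin, to 6 mm), an end in each pocket: centre within 20 mm of the nest's centre seen from above, along the nest's x to 10 degrees, strip up, at rest and released. The blue carrier is within 20 mm of where it was (horizontal distance between amber_carrier_center and nest below 0.02 m and angle between the x axis of amber_carrier_center and the x axis of nest, either way round below 0.175 rad and z of amber_carrier_center in the frame of nest between 0.024 and 0.036 m and angle between amber_carrier_center's own z axis and vertical below 0.1 rad and linear speed of amber_carrier below 0.02 m/s and contact force between the fingers and amber_carrier below 0.1 N and distance of blue_carrier_center from where it was at the start of the episode below 0.02 m); the robot touches nothing.
It fails at once if the blue carrier moved more than 30 mm (distance of blue_carrier_center from where it was at the start of the episode above 0.03 m).
It also fails if it takes over 59 s, if anything falls off the work surface, if the arm or the gripper's body presses on something with over 40 N, if the wrist force passes 120 N, or if a joint passes its speed limit or range.

### The arm

A 7-joint arm with a two-finger parallel gripper is mounted at the origin on the work surface. World frame = base frame: x ahead of the robot, y to its left, z up, the work surface at z = 0. Lengths are in m, angles in rad, forces in N, time in s.
With the tool pointing down it reaches from about 0.425 to 0.925 m from the base axis. Payload 6.8 kg.
Tool frame: the origin (TCP) lies at the centre of the arm's flange, where the gripper is bolted on; the fingertips stand 173 mm ahead of it and the grasp point (between the pads) lies 155 mm ahead of it; z points along the fingers, y is the direction in which the jaws open and shut (so a half turn about z gives the same grasp; the last joint's range is limited). The gripper opens to 85 mm and grips with 20 to 120 N. Pads are 22 mm wide; open, the fingers measure 114 mm over their backs; the gripper's body (76 mm by 85 mm) begins 54 mm behind the grasp point. The pads swing forward as they close: fully open they stand 13 mm farther back than shut.
Start: joints at [-1.225, 0.477, 0.022, 1.555, -0.011, 1.109, -0.083], TCP at [0.296, 0.607, 0.405] pointing down, gripper open.
Joint ranges: [-2.96, 2.96], [-0.34, 2.1], [-1.41, 1.46], [0.24, 2.44], [-1.37, 4.51], [0.17, 1.92], [-2.96, 2.96]. Speed limits (rad/s): [2.39, 2.39, 3.14, 3.14, 3.14, 3.14, 3.14].

### API

Orientations are given as a rotation vector (axis times angle).
In Python, from bench import readout, grab_frame, camera_model, r gives the robot as it stands.
- The arm moves only by the tool apply_moves, never from a script. Its argument "deltas" is a list of rows, each an object with "xyz": the shift along the world's x, y, z in m, a list of three; "turn": the turn about the world's z in rad. In form: [{"xyz": [dx, dy, dz], "turn": turn}, ...]. A call has 1 to 12 rows; each row shifts and turns the commanded pose from where the row before left it; what a row does not reach is not made up. A row lasts 1/12 s, in which the tool goes at most 41.7 mm and 7.16 degrees, less where a joint would pass 70% of its speed; a pose out of reach is approached as far as the arm can. A call with a gripper value outside its range is refused whole. "claw" is the gripper's target within -1 to 1 (shut at 1, half-way at 0, fully open at -1), set as the call begins (left out, the last holds). The fingers move at their own pace and stop on an object; "squeeze" is the grip in N (left out, the last holds). Time passes only in rows, so rows that do not move let the fingers close. It gives the time, the measured TCP pose, the force and the opening at its end, in the units of the state.
- readout.get_obs(): the state, without advancing time (a new reading comes with each control period).
- grab_frame(name): name is "side" or "top"; returns the picture (420x560x3 uint8, red, green, blue); there is no depth.
- camera_model(name): a dict with "intrinsics" (3x3 intrinsics, pixels), "k1" (the pictures are not rectified: a ray, as slopes to the right and down, at radius r is drawn at 1 + k1 r^2 times it, then the intrinsics apply), "R" (3x3) and "t" (3): a world point X has camera coordinates R X + t. Camera axes: x right, y down, z forward; pixel columns grow to the right and rows downward; lengths in m; the calibration is good to about 2 mm. A picture is of the moment at which its call begins. camera_model takes no time and is no camera call.
- r.hand_in(): hands the job in, once; it reports no verdict.
The state is a dict: "clock": time; "joints": joint angles; "qvel": joint speeds; "tau": joint torques, N m; "tcp_pos": TCP position; "orientation": TCP orientation; "contact_force": force on the tool from outside, world axes, zero at the start; "moment": the same for the moment, N m; "grip_width": finger opening in m.
Only numpy, scipy, OpenCV 4.12 (cv2) and the standard library are available. Lean on these libraries where they do the work, as an engineer would, in place of code of your own. Each camera call takes 0.05 s, during which the arm holds its last target.

## Working session

There is one attempt and no reset: what is moved stays moved. The work goes in short steps, Python scripts to look and compute and a tool call to move; the robot and the scene stay as the last step left them, time stands still between calls to the robot, and variables do not carry over. Pictures are saved under pics/ and viewed, and the job is handed in when it is done.

Besides the shell and the picture viewer there is one more tool, called after "Call:" as name(argument=value, ...) on one line, values as JSON. apply_moves: Moves the arm, as the interface text tells. Its arguments: {"type":"object","properties":{"deltas":{"type":"array"},"claw":{"type":"number"},"squeeze":{"type":"number"}},"required":["deltas"]}

```bash
mkdir -p pics; ls; python3 - <<'E'
from bench import readout, grab_frame, camera_model, r
import cv2
for n in ("top","side"):
    im=grab_frame(n); cv2.imwrite(f"pics/{n}0.png",im[:,:,::-1]); print(n,camera_model(n))
print(readout.get_obs())
E
```

```text
pics
top {'intrinsics': array([[393.88963648,   0.        , 280.01064124],
       [  0.        , 393.88963648, 201.09072033],
       [  0.        ,   0.        ,   1.        ]]), 'k1': -0.11599992429334922, 'R': array([[-2.65859701e-03, -9.99996436e-01,  2.45953683e-04],
       [-9.69096249e-01,  2.51577594e-03, -2.46670086e-01],
       [ 2.46668588e-01, -8.94149145e-04, -9.69099483e-01]]), 't': array([0.0316781 , 0.5711807 , 0.67155156])}
side {'intrinsics': array([[489.03924754,   0.        , 283.35131583],
       [  0.        , 489.03924754, 210.79871214],
       [  0.        ,   0.        ,   1.        ]]), 'k1': -0.04624031151060474, 'R': array([[ 0.9920142 , -0.1256694 , -0.01072484],
       [-0.075171  , -0.5208174 , -0.85035202],
       [ 0.10127755,  0.84436748, -0.52610495]]), 't': array([-0.55808888,  0.11464626,  1.12210989])}
{'clock': 0.1, 'joints': array([-1.22509075,  0.47768983,  0.0223094 ,  1.55634087, -0.01149417,
        1.10928217, -0.08307887]), 'qvel': array([ 0.00070047, -0.00249677, -0.00105222, -0.00316525, -0.00041276,
       -0.00094393,  0.00044626]), 'tau': array([ 2.86585608e-03, -5.97756314e+01,  1.61300596e+00, -2.81958622e+01,
        1.28531578e-02,  4.99548813e-03,  2.65222830e-07]), 'tcp_pos': array([0.29578   , 0.60647008, 0.40384552]), 'orientation': array([-7.06565036e-01, -3.06084262e+00,  2.46898695e-03]), 'contact_force': array([1.03944046, 0.14608392, 0.27502271]), 'moment': array([ 0.00400053,  0.0350075 , -0.00764654]), 'grip_width': 0.0852400291780084}
```

View pics/top0.png

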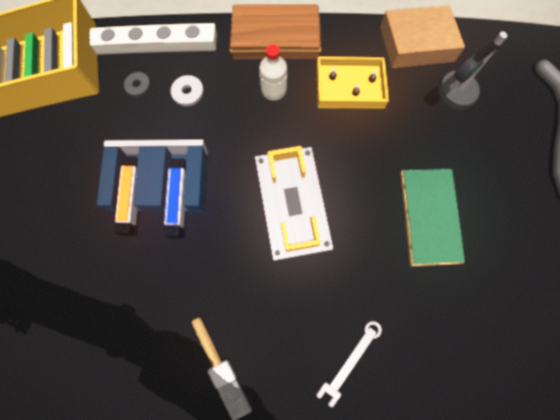

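View pics/side0.png

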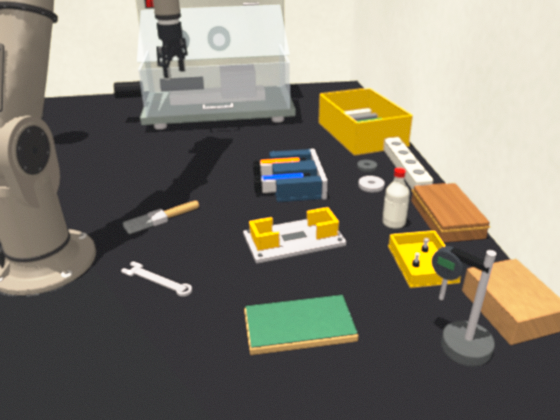

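The top view shows the amber strip around (126,195), the blue one at (174,197), the nest around (293,203) and the green rest around (433,217). The rack's open end faces the robot, which is down in the picture.

```bash
cat > h.py <<'E'
import numpy as np, cv2
from bench import readout, grab_frame, camera_model, r
def cast(n,uv,z):
    c=camera_model(n);K=c["intrinsics"]
    D=np.array([c["k1"],0,0,0,0.])
    uv=np.array(uv,float).reshape(-1,1,2)
    p=cv2.undistortPoints(uv,K,D).reshape(-1,2)
    d=np.c_[p,np.ones(len(p))]@c["R"]; o=-c["R"].T@c["t"]
    return o+d*((z-o[2])/d[:,2])[:,None]
def proj(n,X):
    c=camera_model(n)
    return cv2.projectPoints(np.array(X,float).reshape(-1,3),cv2.Rodrigues(c["R"])[0],c["t"],c["intrinsics"],np.array([c["k1"],0,0,0,0.]))[0].reshape(-1,2)
def blobs(n,im,lo,hi,roi,z,amin=30,nm=""):
    h=cv2.cvtColor(im,cv2.COLOR_RGB2HSV)
    m=cv2.inRange(h,np.array(lo),np.array(hi)); M=np.zeros_like(m)
    x0,y0,x1,y1=roi; M[y0:y1,x0:x1]=m[y0:y1,x0:x1]
    cs,_=cv2.findContours(M,cv2.RETR_EXTERNAL,cv2.CHAIN_APPROX_NONE)
    out=[]
    for c in cs:
        if cv2.contourArea(c)<amin: continue
        w=cast(n,c[:,0,:],z)[:,:2]
        (cx,cy),(a,b),t=cv2.minAreaRect((w*1000).astype(np.float32))
        if a<b: a,b,t=b,a,t+90
        t=(t+90)%180-90
        mm=cv2.moments(c); cen=cast(n,[[mm['m10']/mm['m00'],mm['m01']/mm['m00']]],z)[0,:2]*1000
        print(n,nm,"rect c",round(cx,1),round(cy,1),"size",round(a,1),round(b,1),"ang",round(t,1),"centroid",cen.round(1))
E
python3 - <<'E'
from h import *
T=cv2.imread("pics/top0.png")[:,:,::-1].copy();S=cv2.imread("pics/side0.png")[:,:,::-1].copy()
for n,im,ra,rn,rr in (("top",T,(100,150,215,240),(245,140,340,265),(390,160,480,275)),("side",S,(250,140,330,200),(235,200,350,265),(235,290,365,355))):
    blobs(n,im,(8,140,120),(25,255,255),ra,.048,nm="amber")
    blobs(n,im,(108,170,150),(125,255,255),ra,.048,nm="blue")
    blobs(n,im,(60,80,50),(90,255,255),rr,.020,nm="rest")
    blobs(n,im,(15,120,100),(32,255,255),rn,.054,nm="wall")
    blobs(n,im,(0,0,110),(179,70,255),rn,.012,nm="plate",amin=200)
for n,im in(("top",T),("side",S)):
    cv2.imwrite(f"pics/{n}0z.png",cv2.resize(im[140:270,90:490] if n=="top" else im[140:360,220:370],None,fx=2 if n=="top" else 2.7,fy=2 if n=="top" else 2.7,interpolation=cv2.INTER_CUBIC)[:,:,::-1])
E
```

```text
top amber rect c 597.8 340.5 size 112.2 19.5 ang -0.5 centroid [596.4 340.5]
top blue rect c 592.2 240.5 size 108.6 17.0 ang -0.1 centroid [590.2 240.3]
top rest rect c 557.3 -284.0 size 194.4 106.2 ang 1.8 centroid [ 553.6 -283.5]
top wall rect c 512.0 -7.9 size 64.3 54.2 ang -79.0 centroid [501.5 -14.1]
top wall rect c 654.7 16.9 size 69.8 66.8 ang -79.9 centroid [670.   18.3]
top plate rect c 586.4 4.3 size 225.5 125.5 ang 10.2 centroid [573.1   2.7]
side amber rect c 595.7 344.9 size 117.0 35.0 ang -2.5 centroid [596.6 346.2]
side blue rect c 593.6 243.4 size 108.6 32.2 ang -0.1 centroid [599.2 243.2]
side rest rect c 557.9 -285.6 size 195.5 108.3 ang 1.8 centroid [ 556.3 -289. ]
side wall rect c 513.9 -35.6 size 129.3 62.9 ang -84.5 centroid [512.4 -38.5]
side wall rect c 655.5 -10.1 size 125.7 76.7 ang -80.7 centroid [656.3 -10.3]
side plate rect c 587.4 -4.0 size 226.3 139.0 ang 10.3 centroid [585.2 -22.2]
```

View pics/top0z.png

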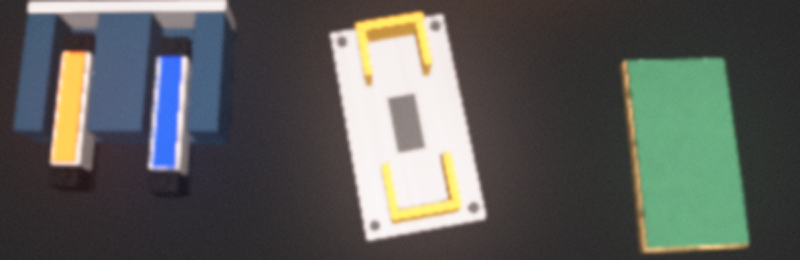

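Call:
apply_moves(deltas=[{"xyz":[0.022,-0.024,-0.009],"turn":0.0413},{"xyz":[0.022,-0.024,-0.009],"turn":0.0413},{"xyz":[0.022,-0.024,-0.009],"turn":0.0413},{"xyz":[0.022,-0.024,-0.009],"turn":0.0413},{"xyz":[0.022,-0.024,-0.009],"turn":0.0413},{"xyz":[0.022,-0.024,-0.009],"turn":0.0413},{"xyz":[0.022,-0.024,-0.009],"turn":0.0413},{"xyz":[0.022,-0.024,-0.009],"turn":0.0413},{"xyz":[0.022,-0.024,-0.009],"turn":0.0413},{"xyz":[0.022,-0.024,-0.009],"turn":0.0413},{"xyz":[0.022,-0.026,-0.009],"turn":0.0413},{"xyz":[0,0,0],"turn":0}], claw=-1, squeeze=80)

```text
clock: 1.1
tcp_pos: [0.5426, 0.3324, 0.3034]
orientation: [0.013, 3.141, -0.011]
contact_force: [0.3, -1.3, 0.2]
grip_width: 0.0854
```

```bash
python3 - <<'E'
from h import *
o=readout.get_obs(); print(o["clock"],o["tcp_pos"],o["orientation"],o["joints"].round(2))
T=grab_frame("top");S=grab_frame("side")
cv2.imwrite("pics/top1.png",T[:,:,::-1]);cv2.imwrite("pics/side1.png",S[:,:,::-1])
# nest plate approx polygons from stored first top picture
T=cv2.imread("pics/top0.png")
def dump(im,lo,hi,roi,n,z):
    h=cv2.cvtColor(im,cv2.COLOR_BGR2HSV);m=cv2.inRange(h,np.array(lo),np.array(hi));M=m*0;x0,y0,x1,y1=roi;M[y0:y1,x0:x1]=m[y0:y1,x0:x1]
    cs,_=cv2.findContours(M,cv2.RETR_EXTERNAL,cv2.CHAIN_APPROX_NONE)
    for c in cs:
        if cv2.contourArea(c)<60: continue
        a=cv2.approxPolyDP(c,3,True)[:,0]; print(n,a.tolist()); print((cast(n,a,z)[:,:2]*1000).round().tolist())
dump(T,(0,0,110),(179,70,255),(245,140,340,265),"top",.012)
S0=cv2.imread("pics/side0.png")
dump(S0,(0,0,110),(179,70,255),(235,200,350,265),"side",.012)
cv2.imwrite("pics/topn.png",cv2.resize(T[140:265,245:340],None,fx=4.5,fy=4.5,interpolation=cv2.INTER_CUBIC))
E
```

```text
1.1 [0.54261491 0.33240437 0.30341982] [ 0.01264827  3.14135776 -0.01051696] [-0.64  0.52 -0.01  1.74  0.01  0.89  0.91]
top [[310, 146], [302, 149], [306, 168], [303, 178], [297, 158], [274, 162], [274, 183], [267, 155], [254, 157], [273, 260], [333, 248]]
[[707.0, -34.0], [700.0, -17.0], [658.0, -24.0], [636.0, -18.0], [680.0, -6.0], [671.0, 43.0], [625.0, 42.0], [687.0, 57.0], [682.0, 85.0], [467.0, 44.0], [490.0, -75.0]]
side [[345, 239], [339, 231], [337, 236], [317, 240], [315, 226], [307, 226], [306, 219], [273, 224], [273, 230], [280, 232], [280, 246], [257, 251], [248, 230], [243, 230], [256, 262], [344, 245]]
[[707.0, -30.0], [700.0, 5.0], [691.0, -15.0], [640.0, -25.0], [646.0, 35.0], [627.0, 38.0], [629.0, 70.0], [544.0, 59.0], [541.0, 32.0], [557.0, 21.0], [550.0, -37.0], [495.0, -49.0], [480.0, 41.0], [468.0, 43.0], [490.0, -89.0], [699.0, -54.0]]
```

View pics/top1.png

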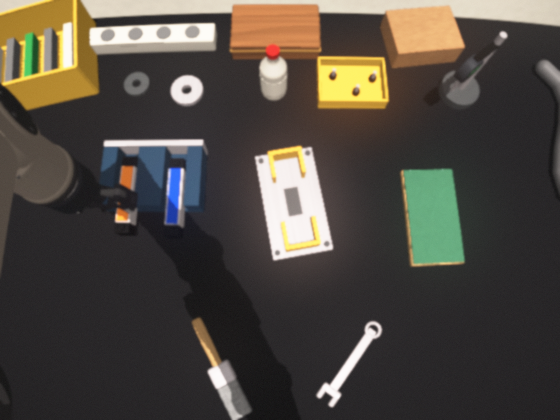

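View pics/side1.png

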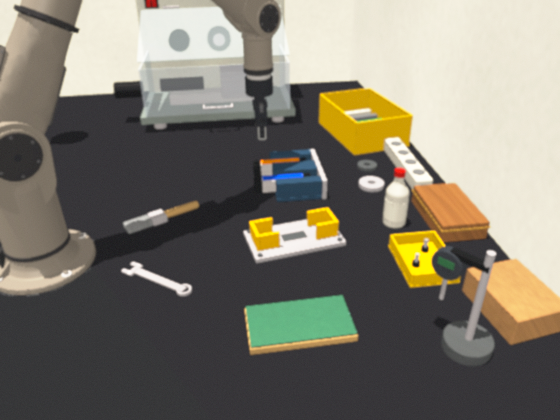

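View pics/topn.png

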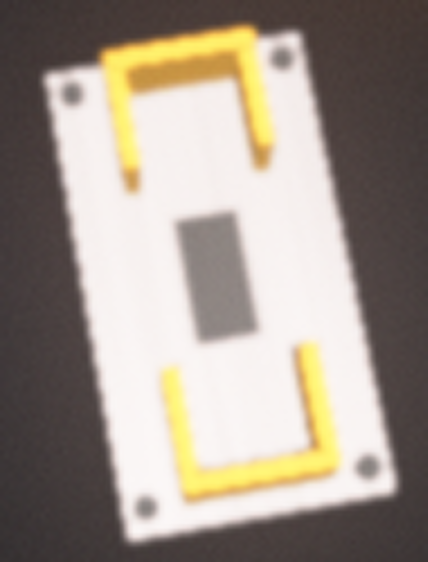

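```bash
python3 - <<'E'
from h import *
o=readout.get_obs(); print(o["clock"],o["tcp_pos"],o["orientation"],o["qvel"].round(3))
b=np.array([(72,93),(282,57),(145,507),(368,467),(217,277)])/4.5+[245,140]-.39
w=cast("top",b,.012)[:,:2]*1000; print(w.round(1),w[:4].mean(0)); 
for i,j in((2,0),(3,1)): d=w[i]-w[j]; d=-d; print(np.degrees(np.arctan2(d[1],d[0])))
# wall-top outer corners in topn: far (100,55),(258,28); near(183,502),(340,470)
b=np.array([(102,52),(256,27),(185,500),(338,468)])/4.5+[245,140]-.39
w=cast("top",b,.054)[:,:2]*1000; print(w.round(1),w.mean(0))
for i,j in((0,2),(1,3)): d=w[i]-w[j]; print(np.degrees(np.arctan2(d[1],d[0])),np.hypot(*d))
E
```

```text
1.2 [0.5389854  0.33852897 0.30475782] [-6.13628788e-03 -3.14046860e+00  2.57764930e-03] [-0.046 -0.013 -0.046 -0.01  -0.011 -0.    -0.01 ]
[[675.   70.7]
 [692.8 -27.8]
 [481.8  36.7]
 [499.1 -62.1]
 [586.2   3.9]] [587.18396761   4.35381155]
9.967230132006843
10.050346193641461
[[678.9  55.4]
 [690.7 -13.3]
 [479.6  19.7]
 [492.8 -44.5]] [585.5015358    4.31011688]
10.147909363341459 202.4192262345495
8.948804565749088 200.3203657942453
```

Call:
apply_moves(deltas=[{"xyz":[0,0,-0.012],"turn":0},{"xyz":[0,0,-0.012],"turn":0},{"xyz":[0,0,-0.012],"turn":0},{"xyz":[0,0,-0.012],"turn":0},{"xyz":[0,0,-0.012],"turn":0},{"xyz":[0,0,-0.012],"turn":0},{"xyz":[0,0,-0.012],"turn":0},{"xyz":[0,0,-0.012],"turn":0},{"xyz":[0,0,-0.01],"turn":0},{"xyz":[0,0,-0.009],"turn":0},{"xyz":[0,0,0],"turn":0},{"xyz":[0,0,0],"turn":0}])

```text
clock: 2.2
tcp_pos: [0.5379, 0.3406, 0.1902]
orientation: [0.001, -3.141, 0.001]
contact_force: [0.4, -0.9, -0.9]
grip_width: 0.0854
```

```bash
python3 - <<'E'
from h import *
T=grab_frame("top");S=grab_frame("side")
a=cv2.resize(T[130:250,60:240],(600,400));b=cv2.resize(S[60:220,220:360],(350,400))
cv2.imwrite("pics/c2.png",cv2.resize(np.hstack([a,b]),(800,337))[:,:,::-1])
o=readout.get_obs(); print(o["tcp_pos"],o["contact_force"])
E
```

```text
[0.53827599 0.34085299 0.19126788] [-0.41611512 -0.2483436   0.42102023]
```

View pics/c2.png

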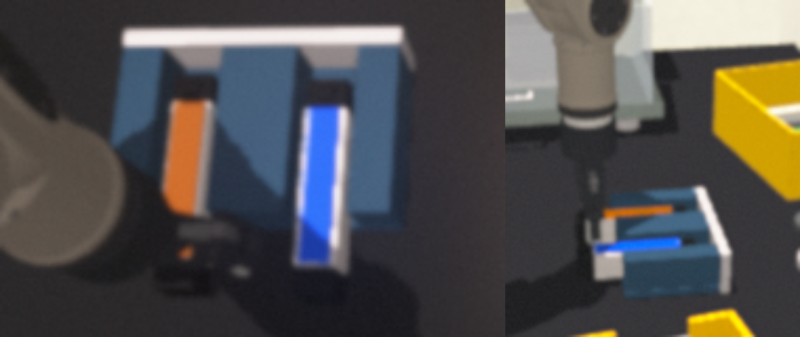

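The fingers straddle the protruding end of the amber carrier, at crop position (200,245), and are clear of the blue one. Closing.

Call:
apply_moves(deltas=[{"xyz":[0,0,0],"turn":0},{"xyz":[0,0,0],"turn":0},{"xyz":[0,0,0],"turn":0},{"xyz":[0,0,0],"turn":0},{"xyz":[0,0,0],"turn":0},{"xyz":[0,0,0],"turn":0},{"xyz":[0,0,0],"turn":0},{"xyz":[0,0,0],"turn":0},{"xyz":[0,0,0],"turn":0},{"xyz":[0,0,0],"turn":0}], claw=1, squeeze=90)

```text
clock: 3.13
tcp_pos: [0.538, 0.3407, 0.1912]
orientation: [-0.001, 3.141, 0.0]
contact_force: [-1.5, -0.4, 6.1]
grip_width: 0.0288
```

Call:
apply_moves(deltas=[{"xyz":[0,0,0.006],"turn":0},{"xyz":[0,0,0.01],"turn":0},{"xyz":[0,0,0.012],"turn":0},{"xyz":[0,0,0.012],"turn":0},{"xyz":[0,0,0.012],"turn":0},{"xyz":[0,0,0.012],"turn":0},{"xyz":[0,0,0.012],"turn":0},{"xyz":[0,0,0.012],"turn":0},{"xyz":[0,0,0.012],"turn":0},{"xyz":[0,0,0.01],"turn":0},{"xyz":[0,0,0],"turn":0},{"xyz":[0,0,0],"turn":0}])

```text
clock: 4.13
tcp_pos: [0.5381, 0.3408, 0.3014]
orientation: [-0.001, 3.141, 0.001]
contact_force: [-0.3, 0.2, -2.0]
grip_width: 0.0286
```

```bash
python3 - <<'E'
from h import *
T=grab_frame("top");S=grab_frame("side")
a=cv2.resize(T[130:250,60:240],(600,400));b=cv2.resize(S[60:220,220:360],(350,400))
cv2.imwrite("pics/c3.png",cv2.resize(np.hstack([a,b]),(800,337))[:,:,::-1])
o=readout.get_obs(); print(o["tcp_pos"],o["contact_force"],o["moment"])
E
```

```text
[0.53759715 0.34052961 0.30001493] [-0.60048355  0.04348002 -1.50515852] [0.03974139 0.17785949 0.01893683]
```

View pics/c3.png

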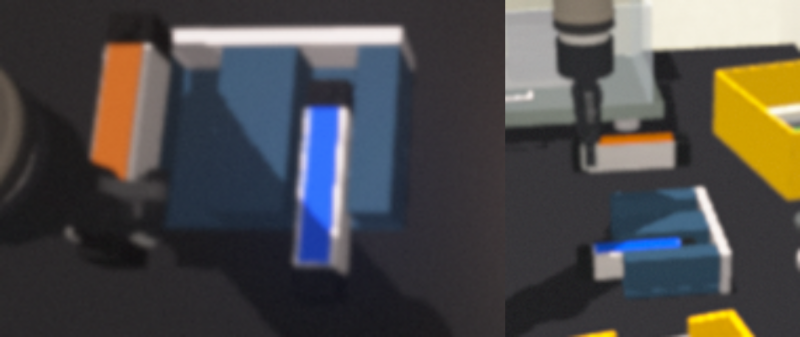

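Call:
apply_moves(deltas=[{"xyz":[-0.001,-0.012,0],"turn":0},{"xyz":[-0.001,-0.02,0],"turn":0},{"xyz":[-0.002,-0.028,0],"turn":0},{"xyz":[-0.002,-0.028,0],"turn":0},{"xyz":[-0.002,-0.028,0],"turn":0},{"xyz":[-0.002,-0.028,0],"turn":0},{"xyz":[-0.002,-0.028,0],"turn":0},{"xyz":[-0.002,-0.028,0],"turn":0},{"xyz":[-0.002,-0.028,0],"turn":0},{"xyz":[-0.002,-0.028,0],"turn":0},{"xyz":[-0.002,-0.028,0],"turn":0},{"xyz":[-0.002,-0.028,0],"turn":0}])

```text
clock: 5.23
tcp_pos: [0.5149, 0.0264, 0.3001]
orientation: [-0.0, -3.14, 0.001]
contact_force: [0.3, -0.3, -2.7]
grip_width: 0.0285
```

Call:
apply_moves(deltas=[{"xyz":[-0.002,-0.028,0],"turn":0},{"xyz":[-0.002,-0.028,0],"turn":0},{"xyz":[-0.002,-0.028,0],"turn":0},{"xyz":[-0.002,-0.028,0],"turn":0},{"xyz":[-0.002,-0.028,0],"turn":0},{"xyz":[-0.002,-0.028,0],"turn":0},{"xyz":[-0.002,-0.028,0],"turn":0},{"xyz":[-0.002,-0.028,0],"turn":0},{"xyz":[-0.001,-0.028,0],"turn":0},{"xyz":[0,-0.028,0],"turn":0},{"xyz":[0,-0.02,0],"turn":0},{"xyz":[0,-0.013,0],"turn":0}])

```text
clock: 6.23
tcp_pos: [0.4972, -0.2876, 0.3002]
orientation: [-0.005, -3.14, 0.001]
contact_force: [-0.5, 0.3, -2.5]
grip_width: 0.0287
```

Call:
apply_moves(deltas=[{"xyz":[0,0,-0.008],"turn":0},{"xyz":[0,0,-0.012],"turn":0},{"xyz":[0,0,-0.012],"turn":0},{"xyz":[0,0,-0.012],"turn":0},{"xyz":[0,0,-0.012],"turn":0},{"xyz":[0,0,-0.01],"turn":0},{"xyz":[0,0,-0.009],"turn":0},{"xyz":[0,0,0],"turn":0},{"xyz":[0,0,0],"turn":0},{"xyz":[0,0,0],"turn":0}])

```text
clock: 7.07
tcp_pos: [0.4992, -0.2844, 0.226]
orientation: [-0.001, 3.141, -0.001]
contact_force: [0.5, -0.3, -2.6]
grip_width: 0.0288
```

```bash
python3 - <<'E'
from h import *
T=grab_frame("top");S=grab_frame("side")
a=cv2.resize(T[130:290,350:530],(450,400));b=cv2.resize(S[210:370,200:380],(450,400))
cv2.imwrite("pics/c4.png",cv2.resize(np.hstack([a,b]),(800,356))[:,:,::-1])
o=readout.get_obs(); print(o["clock"],o["tcp_pos"],o["orientation"],o["contact_force"],o["moment"])
E
```

```text
7.1667 [ 0.49923678 -0.28454827  0.22640795] [-5.08575480e-04  3.14029182e+00 -9.38218311e-04] [-0.08210142  0.45367013 -2.33723986] [ 0.01257874  0.11427942 -0.02320509]
```

View pics/c4.png

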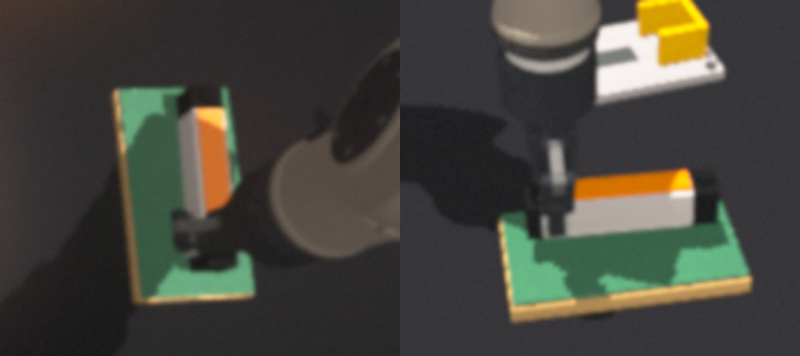

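The carrier is held level, about 27 mm above the rest and inside its outline. Lowering it gently.

Call:
apply_moves(deltas=[{"xyz":[0,0,-0.006],"turn":0},{"xyz":[0,0,-0.006],"turn":0},{"xyz":[0,0,-0.005],"turn":0},{"xyz":[0,0,-0.003],"turn":0},{"xyz":[0,0,-0.003],"turn":0},{"xyz":[0,0,-0.002],"turn":0},{"xyz":[0,0,0],"turn":0},{"xyz":[0,0,0],"turn":0}])

```text
clock: 7.83
tcp_pos: [0.4989, -0.2843, 0.2006]
orientation: [0.001, -3.141, -0.0]
contact_force: [0.6, -0.2, -2.1]
grip_width: 0.0292
```

Call:
apply_moves(deltas=[{"xyz":[0,0,-0.001],"turn":0},{"xyz":[0,0,-0.001],"turn":0},{"xyz":[0,0,0],"turn":0}])

```text
clock: 8.08
tcp_pos: [0.4991, -0.2844, 0.1993]
orientation: [-0.001, 3.141, -0.0]
contact_force: [-1.4, 0.3, 3.1]
grip_width: 0.0286
```

Contact felt. Opening, then rising.

Call:
apply_moves(deltas=[{"xyz":[0,0,0],"turn":0},{"xyz":[0,0,0],"turn":0},{"xyz":[0,0,0],"turn":0},{"xyz":[0,0,0],"turn":0},{"xyz":[0,0,0],"turn":0},{"xyz":[0,0,0],"turn":0},{"xyz":[0,0,0],"turn":0},{"xyz":[0,0,0],"turn":0},{"xyz":[0,0,0],"turn":0},{"xyz":[0,0,0],"turn":0}], claw=-1)

```text
clock: 8.92
tcp_pos: [0.4989, -0.2843, 0.1987]
orientation: [0.001, -3.142, -0.0]
contact_force: [-0.1, 0.4, 0.0]
grip_width: 0.0852
```

Call:
apply_moves(deltas=[{"xyz":[0,0,0.01],"turn":0},{"xyz":[0,0,0.012],"turn":0},{"xyz":[0,0,0.015],"turn":0},{"xyz":[0,0,0.015],"turn":0},{"xyz":[0,0,0.015],"turn":0},{"xyz":[0,0,0.015],"turn":0},{"xyz":[-0.02,0,0.015],"turn":0},{"xyz":[-0.02,0.02,0],"turn":0},{"xyz":[-0.02,0.03,0],"turn":0},{"xyz":[0,0.03,0],"turn":0},{"xyz":[0,0.03,0],"turn":0},{"xyz":[0,0.03,0],"turn":0}])

```text
clock: 9.92
tcp_pos: [0.4385, -0.1434, 0.2972]
orientation: [0.001, 3.14, -0.001]
contact_force: [1.7, -0.4, 0.1]
grip_width: 0.0852
```

```bash
python3 - <<'E'
from h import *
T=grab_frame("top");S=grab_frame("side")
a=cv2.resize(T[130:290,350:530],(450,400));b=cv2.resize(S[210:370,200:380],(450,400))
cv2.imwrite("pics/c5.png",cv2.resize(np.hstack([a,b]),(800,356))[:,:,::-1])
o=readout.get_obs(); print(o["clock"],o["tcp_pos"],o["orientation"],o["contact_force"])
blobs("top",T,(5,130,100),(25,255,255),(410,160,460,250),.056,nm="amber",amin=100)
blobs("side",S,(5,130,100),(25,255,255),(240,260,365,310),.056,nm="amber",amin=100)
E
```

```text
10.0167 [ 0.43918671 -0.13997154  0.29694251] [-1.13452653e-02  3.14022919e+00  2.73423484e-03] [ 0.23322793 -0.70334     0.27869962]
side amber rect c 558.1 -282.7 size 115.4 26.8 ang -1.2 centroid [ 558.1 -282.7]
```

View pics/c5.png

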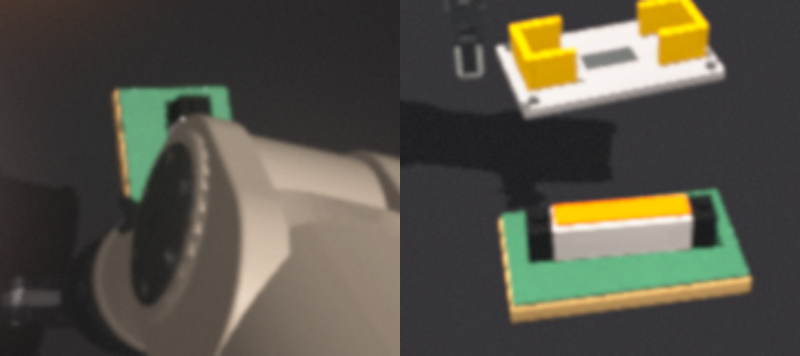

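Released flat on the rest: side view shows the strip at crop (620,208), with its centre near (0.558, -0.284). The arm blocks most of the top view. Going over its middle.

Call:
apply_moves(deltas=[{"xyz":[0.01,-0.015,0],"turn":0},{"xyz":[0.02,-0.025,0],"turn":0},{"xyz":[0.025,-0.03,0],"turn":0},{"xyz":[0.025,-0.03,0],"turn":0},{"xyz":[0.025,-0.025,0],"turn":0},{"xyz":[0.014,-0.015,0],"turn":0},{"xyz":[0,0,-0.015],"turn":0},{"xyz":[0,0,-0.015],"turn":0},{"xyz":[0,0,0],"turn":0},{"xyz":[0,0,0],"turn":0}])

```text
clock: 10.85
tcp_pos: [0.5575, -0.2848, 0.2659]
orientation: [-0.0, -3.14, -0.0]
contact_force: [-0.2, -0.6, 0.3]
grip_width: 0.0852
```

```bash
python3 - <<'E'
from h import *
T=grab_frame("top");S=grab_frame("side")
a=cv2.resize(T[130:290,350:530],(450,400));b=cv2.resize(S[210:370,200:380],(450,400))
cv2.imwrite("pics/c6.png",cv2.resize(np.hstack([a,b]),(800,356))[:,:,::-1])
o=readout.get_obs(); print(o["clock"],o["tcp_pos"],o["orientation"],o["contact_force"])
E
```

```text
10.95 [ 0.55806593 -0.28464321  0.26704893] [-6.14326091e-04  3.14030190e+00 -1.01818302e-03] [-0.60903126  0.59077497 -0.70508266]
```

View pics/c6.png

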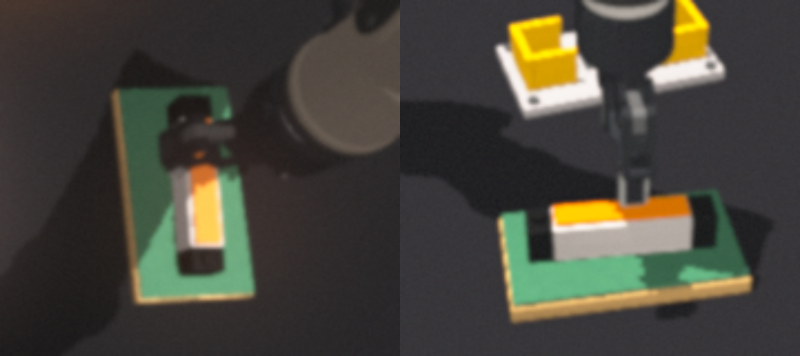

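The fingers straddle the middle of the carrier. Descending and gripping.

Call:
apply_moves(deltas=[{"xyz":[0,0,-0.012],"turn":0},{"xyz":[0,0,-0.012],"turn":0},{"xyz":[0,0,-0.012],"turn":0},{"xyz":[0,0,-0.012],"turn":0},{"xyz":[0,0,-0.01],"turn":0},{"xyz":[0,0,-0.006],"turn":0},{"xyz":[0,0,-0.003],"turn":0},{"xyz":[0,0,0],"turn":0},{"xyz":[0,0,0],"turn":0}])

```text
clock: 11.7
tcp_pos: [0.558, -0.2844, 0.1988]
orientation: [-0.001, 3.141, -0.0]
contact_force: [-0.3, 0.5, -0.0]
grip_width: 0.085
```

Call:
apply_moves(deltas=[{"xyz":[0,0,0],"turn":0},{"xyz":[0,0,0],"turn":0},{"xyz":[0,0,0],"turn":0},{"xyz":[0,0,0],"turn":0},{"xyz":[0,0,0],"turn":0},{"xyz":[0,0,0],"turn":0},{"xyz":[0,0,0],"turn":0},{"xyz":[0,0,0],"turn":0},{"xyz":[0,0,0],"turn":0},{"xyz":[0,0,0],"turn":0}], claw=1, squeeze=80)

```text
clock: 12.53
tcp_pos: [0.5582, -0.2845, 0.1994]
orientation: [-0.001, 3.14, -0.001]
contact_force: [-0.8, 0.2, 5.2]
grip_width: 0.0288
```

Call:
apply_moves(deltas=[{"xyz":[0,0,0.006],"turn":0},{"xyz":[0,0,0.01],"turn":0},{"xyz":[0,0,0.012],"turn":0},{"xyz":[0,0,0.012],"turn":0},{"xyz":[0,0,0.012],"turn":0},{"xyz":[0,0,0.012],"turn":0},{"xyz":[0,0,0.012],"turn":0},{"xyz":[0,0,0.012],"turn":0},{"xyz":[0,0,0.012],"turn":0},{"xyz":[0,0,0],"turn":0},{"xyz":[0,0,0],"turn":0}])

```text
clock: 13.45
tcp_pos: [0.5581, -0.2844, 0.2996]
orientation: [-0.001, 3.14, -0.001]
contact_force: [1.3, 0.4, -2.0]
grip_width: 0.0288
```

```bash
python3 - <<'E'
from h import *
T=grab_frame("top");S=grab_frame("side")
a=cv2.resize(T[130:290,350:530],(450,400));b=cv2.resize(S[170:330,200:380],(450,400))
cv2.imwrite("pics/c7.png",cv2.resize(np.hstack([a,b]),(800,356))[:,:,::-1])
o=readout.get_obs(); print(o["clock"],o["tcp_pos"],o["orientation"],o["contact_force"],o["moment"])
E
```

```text
13.55 [ 0.5576183  -0.28412901  0.29814738] [ 8.14837784e-04 -3.14056866e+00 -7.45385307e-04] [ 0.12275263  0.34743137 -2.31508853] [-0.00551696 -0.01315239 -0.00726124]
```

View pics/c7.png

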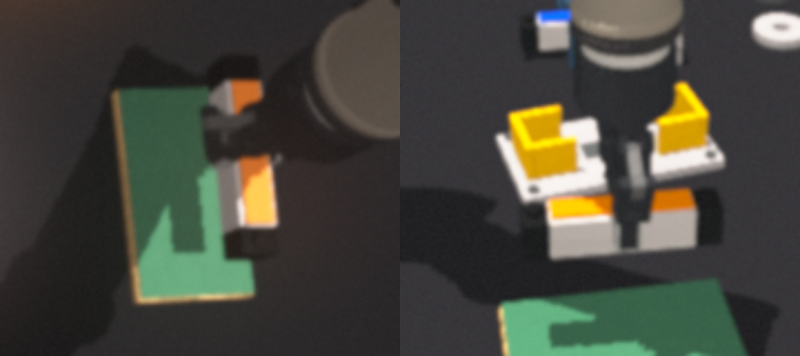

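```bash
python3 - <<'E'
from h import *
T=grab_frame("top");S=grab_frame("side")
# coloured+white region between the black ends: side view rows of strip
h=cv2.cvtColor(S,cv2.COLOR_RGB2HSV)
for n,im,roi in(("side",S,(240,245,335,275)),("top",T,(440,150,490,245))):
    blobs(n,im,(5,130,90),(25,255,255),roi,.156,nm="amber",amin=40)
# side view: row strip lateral ends
m=cv2.inRange(h,np.array((5,130,90)),np.array((25,255,255)))[245:290,235:340]
ys,xs=np.where(m); xs+=235;ys+=245
for x in (xs.min(),xs.max()):
    yy=ys[xs==x]; print(x,yy.min(),yy.max(), (cast("side",[[x+(.5 if x>290 else -.5),yy.mean()]],.156)[0]*1000).round(1))
cv2.imwrite("pics/c8.png",cv2.resize(S[240:300,230:340],None,fx=7,fy=7,interpolation=cv2.INTER_CUBIC)[:,:,::-1])
E
```

```text
side amber rect c 524.8 -282.9 size 50.3 25.9 ang -2.3 centroid [ 525.1 -283.6]
side amber rect c 596.3 -285.0 size 35.3 25.9 ang -8.1 centroid [ 596.6 -285.5]
side amber rect c 505.1 -234.4 size 42.3 12.4 ang -8.0 centroid [ 501.1 -232.4]
top amber rect c 525.7 -282.3 size 50.4 23.5 ang -0.1 centroid [ 525.2 -282.3]
top amber rect c 598.6 -284.2 size 27.4 24.2 ang 0.5 centroid [ 600.5 -282.6]
256 245 246 [ 484.  -226.8  156. ]
332 261 262 [ 613.7 -293.4  156. ]
```

View pics/c8.png

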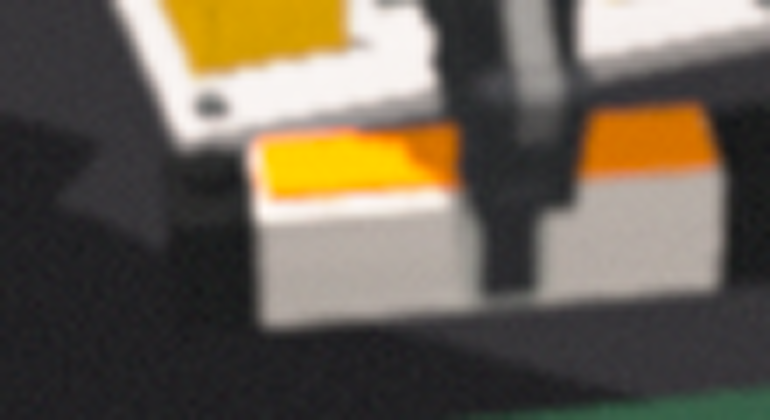

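The bar is held level by its middle: the strip in both views spans x ≈ 0.500 to 0.613, so its centre is about 1 mm behind the grasp point. Carrying it to the nest at (0.586, 0.004), turned 10°.

Call:
apply_moves(deltas=[{"xyz":[0.001,0.012,0],"turn":0.015},{"xyz":[0.002,0.02,0],"turn":0.015},{"xyz":[0.003,0.028,0],"turn":0.015},{"xyz":[0.003,0.028,0],"turn":0.015},{"xyz":[0.003,0.028,0],"turn":0.015},{"xyz":[0.003,0.028,0],"turn":0.015},{"xyz":[0.003,0.028,0],"turn":0.015},{"xyz":[0.003,0.028,0],"turn":0.015},{"xyz":[0.003,0.028,0],"turn":0.015},{"xyz":[0.003,0.028,0],"turn":0.015},{"xyz":[0.002,0.02,0],"turn":0.015},{"xyz":[0.0005,0.0125,0],"turn":0.01}])

```text
clock: 14.65
tcp_pos: [0.5872, 0.0085, 0.2983]
orientation: [0.284, -3.128, -0.003]
contact_force: [-0.8, 0.6, -1.7]
grip_width: 0.029
```

Call:
apply_moves(deltas=[{"xyz":[0,0,-0.01],"turn":0},{"xyz":[0,0,-0.012],"turn":0},{"xyz":[0,0,-0.012],"turn":0},{"xyz":[0,0,-0.01],"turn":0},{"xyz":[0,0,-0.006],"turn":0},{"xyz":[0,0,0],"turn":0},{"xyz":[0,0,0],"turn":0},{"xyz":[0,0,0],"turn":0}])

```text
clock: 15.32
tcp_pos: [0.5877, 0.0038, 0.2489]
orientation: [-0.274, 3.129, -0.0]
contact_force: [0.2, -0.0, -1.6]
grip_width: 0.0288
```

```bash
python3 - <<'E'
from h import *
T=grab_frame("top");S=grab_frame("side")
a=cv2.resize(T[130:280,230:360],(390,450),interpolation=cv2.INTER_CUBIC);b=cv2.resize(S[160:280,230:360],(410,450))
cv2.imwrite("pics/c9.png",np.hstack([a,b])[:,:,::-1]);cv2.imwrite("pics/T9.png",T[:,:,::-1]);cv2.imwrite("pics/S9.png",S[:,:,::-1])
o=readout.get_obs(); print(o["clock"],o["tcp_pos"],o["orientation"],o["contact_force"],o["moment"])
E
```

```text
15.4167 [0.58776482 0.0040372  0.24931313] [-2.74716415e-01  3.12829378e+00  2.83373791e-05] [-0.3555195  -0.36585868 -1.569119  ] [-0.03405009 -0.02785572  0.0207799 ]
```

View pics/c9.png

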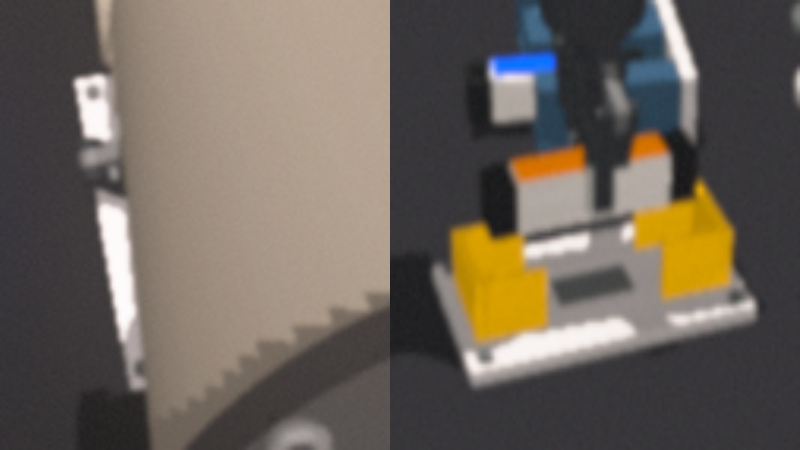

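```bash
python3 - <<'E'
from h import *
S=cv2.imread("pics/S9.png")[:,:,::-1].copy()
blobs("side",S,(5,150,90),(18,255,255),(260,190,330,210),.106,nm="amber",amin=20)
from math import *
for s in(-1,1):
    for t in (-1,1):
        print(s*55,t*8,proj("side",[0.5865+s*.055*cos(.175)-t*.008*sin(.175),.0038+s*.055*sin(.175)+t*.008*cos(.175),.106]).round(1))
cv2.imwrite("pics/s9z.png",cv2.resize(S[185:265,240:345],None,fx=7,fy=7,interpolation=cv2.INTER_CUBIC)[:,:,::-1])
# wall tops end faces predicted
for x in (-100,-92,92,100):
    for y in (-34,34):
        c,s=cos(.175),sin(.175); print(x,y,proj("side",[.5863+(x*c-y*s)/1e3,.0044+(x*s+y*c)/1e3,.054]).round(1), (proj("side",[.5863+(x*c-y*s)/1e3,.0044+(x*s+y*c)/1e3,.054])-[240,185]).round(1)*7)
E
```

```text
side amber rect c 558.0 0.7 size 54.4 27.2 ang 6.5 centroid [556.3   0.7]
side amber rect c 632.2 10.9 size 28.1 23.1 ang -8.3 centroid [630.5  11.6]
-55 -8 [[271. 207.]]
-55 8 [[269.1 203.6]]
55 -8 [[316.5 199.3]]
55 8 [[314.1 196.1]]
-100 -34 [[255.5 235.5]] [[108.5 353.5]]
-100 34 [[248.3 220. ]] [[ 58.1 245. ]]
-92 -34 [[258.9 234.9]] [[132.3 349.3]]
-92 34 [[251.6 219.4]] [[ 81.2 240.8]]
92 -34 [[334.4 221.1]] [[660.8 252.7]]
92 34 [[323.9 206.8]] [[587.3 152.6]]
100 -34 [[337.6 220.5]] [[683.2 248.5]]
100 34 [[326.9 206.3]] [[608.3 149.1]]
```

View pics/s9z.png

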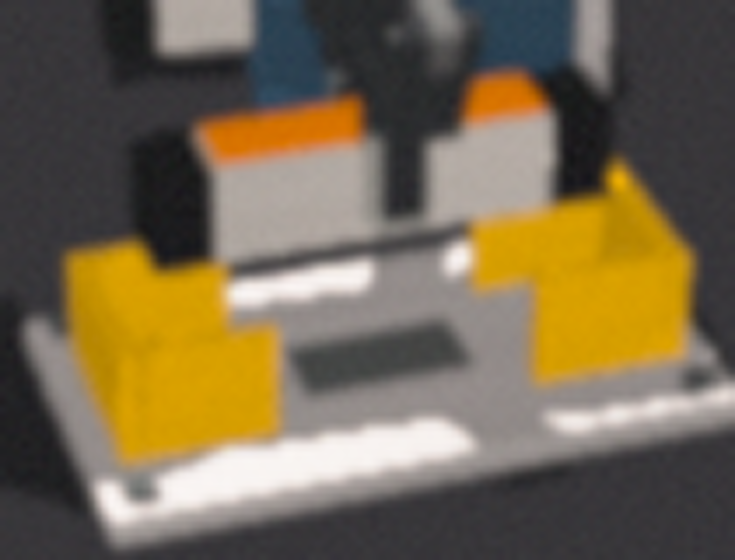

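The bar lines up over the pockets: the projected nest corners and strip agree with the picture to about 1 px. Lowering.

Call:
apply_moves(deltas=[{"xyz":[0,0,-0.008],"turn":0},{"xyz":[0,0,-0.008],"turn":0},{"xyz":[0,0,-0.008],"turn":0},{"xyz":[0,0,-0.007],"turn":0},{"xyz":[0,0,-0.007],"turn":0},{"xyz":[0,0,-0.006],"turn":0},{"xyz":[0,0,-0.004],"turn":0},{"xyz":[0,0,-0.004],"turn":0},{"xyz":[0,0,-0.003],"turn":0},{"xyz":[0,0,0],"turn":0},{"xyz":[0,0,0],"turn":0}])

```text
clock: 16.33
tcp_pos: [0.5874, 0.0042, 0.1937]
orientation: [0.275, -3.129, 0.0]
contact_force: [0.4, -0.0, -2.0]
grip_width: 0.0291
```

Call:
apply_moves(deltas=[{"xyz":[0,0,-0.001],"turn":0},{"xyz":[0,0,-0.001],"turn":0},{"xyz":[0,0,-0.001],"turn":0},{"xyz":[0,0,0],"turn":0},{"xyz":[0,0,0],"turn":0}])

```text
clock: 16.75
tcp_pos: [0.5876, 0.0042, 0.1913]
orientation: [-0.275, 3.129, 0.0]
contact_force: [-3.8, -0.4, 5.4]
grip_width: 0.0293
```

```bash
python3 - <<'E'
from h import *
S=grab_frame("side")
cv2.imwrite("pics/s10.png",cv2.resize(S[185:265,240:345],None,fx=7,fy=7,interpolation=cv2.INTER_CUBIC)[:,:,::-1])
o=readout.get_obs(); print(o["clock"],o["tcp_pos"],o["orientation"],o["contact_force"],o["moment"])
E
```

```text
16.8 [0.58755935 0.00419458 0.19131508] [-2.75126675e-01  3.12895599e+00  9.01349845e-05] [-1.40853855  0.367769    5.83216443] [-0.01650302  0.47088998  0.01646507]
```

View pics/s10.png

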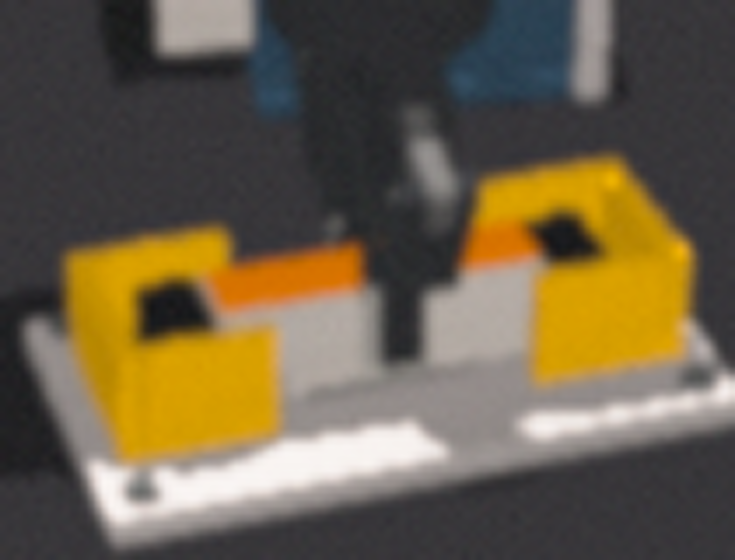

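The carrier is down in both pockets, and the force reading shows floor contact at the expected height. Releasing and withdrawing.

Call:
apply_moves(deltas=[{"xyz":[0,0,0],"turn":0},{"xyz":[0,0,0],"turn":0},{"xyz":[0,0,0],"turn":0},{"xyz":[0,0,0],"turn":0},{"xyz":[0,0,0],"turn":0},{"xyz":[0,0,0],"turn":0},{"xyz":[0,0,0],"turn":0},{"xyz":[0,0,0],"turn":0},{"xyz":[0,0,0],"turn":0},{"xyz":[0,0,0],"turn":0}], claw=-1)

```text
clock: 17.63
tcp_pos: [0.5874, 0.0042, 0.1907]
orientation: [0.275, -3.129, -0.0]
contact_force: [1.1, 0.4, 0.0]
grip_width: 0.0853
```

Call:
apply_moves(deltas=[{"xyz":[0,0,0.008],"turn":0},{"xyz":[0,0,0.012],"turn":0},{"xyz":[0,0,0.015],"turn":0},{"xyz":[0,0,0.02],"turn":0},{"xyz":[0,0,0.02],"turn":0},{"xyz":[0,0,0.02],"turn":0},{"xyz":[0,0,0.02],"turn":0},{"xyz":[0,-0.02,0.01],"turn":0},{"xyz":[0,-0.03,0],"turn":0},{"xyz":[0,-0.035,0],"turn":0},{"xyz":[0,-0.035,0],"turn":0},{"xyz":[0,-0.035,0],"turn":0}])

```text
clock: 18.63
tcp_pos: [0.5873, -0.1522, 0.3174]
orientation: [-0.276, 3.128, -0.001]
contact_force: [0.5, -0.1, -0.4]
grip_width: 0.0858
```

Call:
apply_moves(deltas=[{"xyz":[0,-0.035,0],"turn":0},{"xyz":[0,-0.035,0],"turn":0},{"xyz":[0,-0.035,0],"turn":0},{"xyz":[0,-0.02,0],"turn":0},{"xyz":[0,0,0],"turn":0},{"xyz":[0,0,0],"turn":0},{"xyz":[0,0,0],"turn":0}])

```text
clock: 19.22
tcp_pos: [0.5876, -0.2748, 0.3164]
orientation: [-0.277, 3.129, 0.001]
contact_force: [1.0, 1.0, -0.0]
grip_width: 0.0855
```

```bash
python3 - <<'E'
from h import *
T=grab_frame("top");S=grab_frame("side")
a=cv2.resize(T[130:280,90:350],(520,450),interpolation=cv2.INTER_CUBIC);b=cv2.resize(S[185:265,240:345],(280,450))
cv2.imwrite("pics/c11.png",np.hstack([a,b])[:,:,::-1])
blobs("top",T,(5,130,90),(18,255,255),(245,140,340,265),.048,nm="amber/wall",amin=40)
blobs("top",T,(108,170,150),(125,255,255),(100,150,215,240),.048,nm="blue")
blobs("side",S,(5,150,90),(18,255,255),(260,205,325,240),.048,nm="amber",amin=20)
o=readout.get_obs(); print(o["clock"],o["tcp_pos"],o["contact_force"],abs(o["qvel"]).max())
E
```

```text
top amber/wall rect c 671.3 18.9 size 46.3 9.9 ang -80.0 centroid [671.2  18.5]
top blue rect c 591.2 240.5 size 110.5 17.6 ang -0.1 centroid [590.4 240.3]
19.3167 [ 0.58789086 -0.27391271  0.31614449] [-1.35079233  0.25347142  0.00888481] 0.004255292435565426
```

View pics/c11.png

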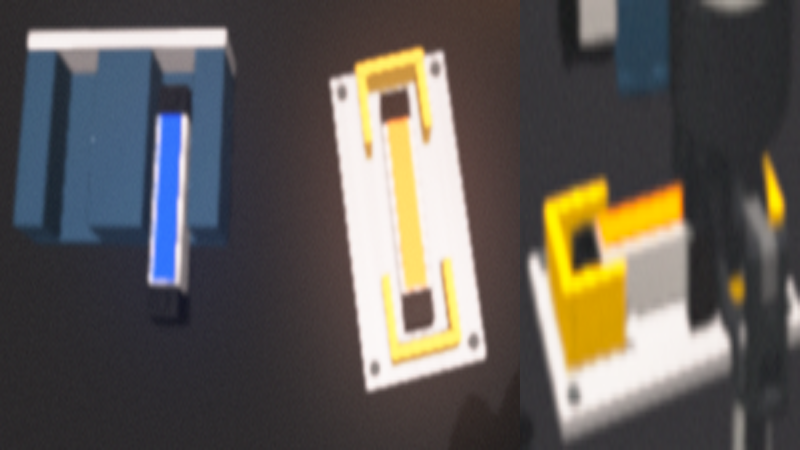

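The top view shows the amber bar flat, with a black end in each pocket (crop (395,105) and (418,310)) and clear of both end walls. The blue carrier is unmoved. Handing in.

```bash
python3 - <<'E'
from bench import r
print(r.hand_in())
E
```

```text
the job is handed in; nothing more can be done
None
```

The amber carrier is in the nest and I handed the job in at about 19.3 s; hand-in gives no verdict. I took the carrier by its free end, lifted it out of the rack and let it go on the green rest. Then I gripped it again about 1 mm from its middle, turned it 10° to match the nest, lowered it until it touched the floor, released it and backed the arm off.

**Last checks:**
- **Seating:** the wrist force showed contact at the height expected for a seated carrier (TCP at 0.191 m). The final top picture shows it flat, strip up, with an end in each pocket and clear of both end walls.
- **Blue carrier:** its measured position changed by about 1 mm or less, within measurement noise.
- **Gripper:** it was open, almost still and about 0.28 m away from the nest.

**Checks that failed or disagreed:**
- In the final pictures, my colour measurement of the seated amber strip found nothing usable: in the top view it picked up only part of the nest wall, and in the side view the gripper hid part of the strip. The final position is therefore judged by eye, backed by the measurement just before lowering, which put it about 1 mm from the nest's centre.
- At the start, the two cameras disagreed by up to about 4 mm on the amber strip's sideways position.

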